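# Blow off and peel the empty top tray from a clinging tray stack

## Task

Blow off the static: pull the air valve's black knob fully out to its stop, then push it fully home again. Then take the empty top tray of the red stack by the yellow tab on its corner and peel it off, raising the tab corner first while the opposite corner still sits on the stack, without lifting the trays below or disturbing anything else on the bench. Finish while holding the tray by its tab, still and level, 10 to 20 cm above the middle of the blue mat with the white cross: do not put it down or let go.

Things in the scene. Friction and masses are not known exactly. Their poses are not given: they have to be found in the camera images.
- valve: grey air valve block, fixed to the bench, 60 (x) x 50 (y) mm and 74 mm tall, with a nozzle bar behind it; origin on the bench 35 mm behind the knob face; its -x axis points out of the face that carries the knob, the way the knob pulls out (within 0.3 rad of towards the robot)
- valve_knob (a joint): the valve's slide knob: 0 = fully home, 0.030 m = pulled out to its stop, along the valve's -x axis, level. An over-centre detent holds it in at each end: it takes about 4 to 8 N to pass the middle, then snaps on
- knob_grip (a point): centre of the black knob head, a cylinder 30 mm across, 22 mm long, its axis level along the valve's x, 55 mm above the bench and 33 mm out from the block's face when home, on a 10 mm stem; axes as the valve's; moves with the knob. Can be gripped across its sides from above, fingers closing along the valve's y
- lower_stack: three nested red trays as one loose block, rim 200 x 160 mm, 60 mm tall, 0.95 kg, a green board inside, in a low aluminium stand (plate 6 mm thick); origin at the centre of its underside, top face at z = 60 mm. Sprung nubs on its four inner walls grip the top tray's tub (about 1.5 N each) until it is raised some 10 mm there; a straight pull may lift this block too. Must stay put
- top_tray: empty shallow red tray on top of the stack, about 0.14 kg: rim 200 (x) x 160 (y) mm, 3 mm thick, rim top 17 mm above the tray's underside; the tub below the rim, 156 x 116 mm, goes 14 mm down into the stack with 4 mm of play all round. Origin at the centre of its underside, z up; +x, +y towards the tab corner
- tab (a point): point in the upright yellow tab on the rim at the top tray's (+x, +y) corner, at tray (87, 67, 33) mm; axes as the tray's. Tab 12 mm thick along the tray's 45 degree (+x, +y) direction, 30 mm long along (-x, +y), from 17 (rim) to 45 mm above the tray's underside. Grip from above, fingers closing along its thickness, fingertips just clear of the rim
- far_corner (a point): underside of the top tray's rim at the corner diagonally across from the tab, at tray (-100, -80, 14) mm; it rests on the lower stack
- tray_middle (a point): middle of the top tray at the height of its rim's underside, at tray (0, 0, 14) mm
- mat: blue inspection mat lying on the bench, 240 (x) x 200 (y) x 3 mm, with a white frame and a white cross at its middle; origin at the middle of its underside
- screwdriver: loose screwdriver with a green handle lying between the stand and the mat, a bystander to leave alone; origin under its middle, about 30 mm tall
- bottle: closed bottle, 56 mm across and 130 mm tall, bystander; origin at the centre of its underside
- tape: roll of yellow tape lying flat, 90 mm across, 25 mm tall, bystander; origin at the centre of its underside
- board: green circuit board with a black heat sink on a red foam pad, 130 x 110 mm, 66 mm tall, bystander; origin at the centre of its underside
- dish: steel dish, 90 mm across, 35 mm tall, bystander; origin at the centre of its underside
- bin: blue open bin 120 x 90 x 50 mm, bystander; origin at the centre of its underside
- brush: loose brush lying flat, bystander; origin under its middle

How it is judged:
By the outcome, as a careful person would: the job done as asked, in the order asked, and still so for the second after the job is handed in, while the arm keeps its last pose, push and grip.
It also fails if it takes over 62 s, if anything falls off the work surface, if the arm or the gripper's body presses on something with over 40 N, if the wrist force passes 120 N, or if a joint passes its speed limit or range.

## Robot

A 7-joint arm with a two-finger parallel gripper is mounted at the origin on the work surface. World frame = base frame: x ahead of the robot, y to its left, z up, the work surface at z = 0. Lengths are in m, angles in rad, forces in N, time in s.
With the tool pointing down it reaches from about 0.35 to 0.9 m from the base axis. Payload 8.1 kg.
Tool frame: the origin (TCP) lies midway between the tips of the shut fingers; the grasp point (between the pads) lies arm.grasp_offset behind it (arm.grasp_offset is the distance from the TCP to the grasp point, in m); z points along the fingers, y is the line along which they close (so a half turn about z gives the same grasp; the last joint's range is limited). The gripper opens to 92 mm and grips with 3 to 60 N. Pads are 19 mm wide; open, the fingers measure 130 mm over their backs; the gripper's body (75 mm by 190 mm) begins 47 mm behind the grasp point.
Start: joints at [-1.216, 0.434, 0.025, 1.573, -0.012, 1.134, -0.075], TCP at [0.276, 0.561, 0.192] pointing down, gripper open.
Joint ranges: [-2.62, 2.62], [-0.44, 2.09], [-1.27, 1.32], [0.08, 2.57], [-1.32, 4.46], [0.12, 2], [-2.74, 2.74]. Speed limits (rad/s): [2.22, 2.22, 3.01, 3.01, 3.14, 3.14, 3.14].

## Interface

Orientations are given as a rotation vector (axis times angle).
In Python, from cell import observe, imaging, arm gives the robot as it stands.
- The arm moves only by the tool apply_moves, never from a script. Its argument "commands" is a list of rows, each a list of 5 numbers: the opening in per cent of the stroke, from 0 (shut) to 100 (fully open), then the shift along the world's x, y, z in units of 0.06 m (1.0 is 0.06 m), then the turn about the world's z in units of 0.5 rad (1.0 is 0.5 rad). A call has 1 to 12 rows; each row shifts and turns the commanded pose from where the row before left it; what a row does not reach is not made up. A row lasts 1/8 s, in which the tool goes at most 62.5 mm and 10.7 degrees, less where a joint would pass 70% of its speed; a pose out of reach is approached as far as the arm can. A call with a number of a shift or a turn outside -1 to 1 is refused whole. A call with a gripper value outside its range is refused whole. The fingers move at their own pace and stop on an object; "newtons" is the grip in N (left out, the last holds). Time passes only in rows, so rows that do not move let the fingers close. It gives the time, the measured TCP pose, the force, the opening and the grip force at its end, in the units of the state.
- observe(): the state, without advancing time (a new reading comes with each control period).
- imaging.get_image(name): name is "side" or "top" or "wrist"; returns (picture, depth): 384x512x3 uint8, red, green, blue; 384x512 float32, m along the optical axis (not along the pixel's ray), 0 where there is no reading.
- imaging.camera_params(name): a dict with "camera_matrix" (3x3 intrinsics, pixels), "origin" and "rotation" of the camera in the world; the wrist camera has in their place "tool_from_camera" (4x4, takes a point from camera to tool coordinates, whose origin is the TCP and whose axes are the flange's). Camera axes: x right, y up, looking along -z (the intrinsics and any distortion apply to the point x, -y, -z); pixel columns grow to the right and rows downward; lengths in m; the calibration is good to about 2 mm. A picture is of the moment at which its call begins: read the wrist's pose just before it. camera_params takes no time and is no camera call.
- arm.sign_off(): hands the job in; it is judged then, once.
The state is a dict: "clock": time; "joints": joint angles; "dq": joint speeds; "joint_efforts": joint torques, N m; "position": TCP position; "ee_rot": TCP orientation; "force": force on the tool from outside, world axes, zero at the start; "ft_torque": the same for the moment, N m; "width": opening from 0.0 (shut) to 1.0 (fully open); "gripper_force": force on a finger pad.
Only numpy, scipy, OpenCV 4.12 (cv2) and the standard library are available. Lean on these libraries where they do the work, as an engineer would, in place of code of your own. Each camera call takes 0.05 s, during which the arm holds its last target. There are 200 camera calls.

## Working session

There is one attempt and no reset: what is moved stays moved. The work goes in short steps, Python scripts to look and compute and a tool call to move; the robot and the scene stay as the last step left them, time stands still between calls to the robot, and variables do not carry over. Pictures are saved under pics/ and viewed, at most 10 in all, crops included, and the job is handed in when it is done.

Besides the shell and the picture viewer there is one more tool, called in YAML: its name, and indented under it one key for each argument. apply_moves: Moves the arm, as the interface text tells. Its arguments: {"type":"object","properties":{"commands":{"type":"array"},"newtons":{"type":"number"}},"required":["commands"]}

```bash
mkdir -p pics; ls; cat > h.py <<'E'
import numpy as np, cv2
from cell import observe, imaging, arm
from scipy.spatial.transform import Rotation as R
def grab(n):
    s=observe(); im,d=imaging.get_image(n); p=imaging.camera_params(n)
    K=np.array(p['camera_matrix'])
    if n=='wrist':
        T=np.array(p['tool_from_camera']); Rt=R.from_rotvec(s['ee_rot']).as_matrix()
        Rw=Rt@T[:3,:3]; o=Rt@T[:3,3]+np.array(s['position'])
    else: Rw=np.array(p['rotation']); o=np.array(p['origin'])
    return im,d,K,Rw,o,p
def cloud(d,K,Rw,o):
    v,u=np.mgrid[:d.shape[0],:d.shape[1]]
    P=np.stack([(u-K[0,2])/K[0,0]*d,-(v-K[1,2])/K[1,1]*d,-d],-1)
    return P@Rw.T+o
E
python3 - <<'E'
from h import *
print(observe()); print(arm.grasp_offset)
for n in ['top','side','wrist']:
    im,d,K,Rw,o,p=grab(n); print(n,K.tolist(),o,{k:v for k,v in p.items() if k not in('camera_matrix',)})
    cv2.imwrite(f'pics/{n}0.png',im[...,::-1]); np.savez(f'pics/{n}0.npz',im=im,d=d,K=K,Rw=Rw,o=o)
a=[cv2.imread(f'pics/{n}0.png') for n in('top','side')]
E
```

```text
pics
{'clock': 0.0, 'joints': array([-1.21558075,  0.43526437,  0.02497215,  1.57413256, -0.0116272 ,
        1.13397635, -0.07507669]), 'dq': array([-1.16445623e-03, -2.38845647e-04, -2.60273761e-04, -5.98426761e-05,
       -4.59502334e-04,  4.29545978e-04, -2.16584821e-04]), 'joint_efforts': array([ 1.07651871e-03, -6.67858171e+01,  9.85381790e-01, -3.14450562e+01,
       -6.04390819e-02,  4.27921931e-02,  1.62728306e-04]), 'position': array([0.27603383, 0.56009091, 0.19150557]), 'ee_rot': array([-7.12902536e-01, -3.05937922e+00,  2.53868122e-03]), 'force': array([-0.09939527,  0.25385748,  0.15428713]), 'ft_torque': array([0.04698652, 0.00928497, 0.01830131]), 'gripper_force': 0.0, 'width': 1.0015816950635374}
0.0188
top [[360.80714942990517, 0.0, 255.23958269898213], [0.0, 360.80714942990517, 195.38398078264524], [0.0, 0.0, 1.0]] [ 0.43249592 -0.017714    1.34002312] {'origin': array([ 0.43249592, -0.017714  ,  1.34002312]), 'rotation': array([ 0.08346637, -0.09131421, -1.56410512])}
side [[414.5858435405628, 0.0, 260.4898103545727], [0.0, 414.5858435405628, 197.00041965168577], [0.0, 0.0, 1.0]] [ 0.18639828 -1.09239144  1.28734432] {'origin': array([ 0.18639828, -1.09239144,  1.28734432]), 'rotation': array([ 0.75413308, -0.13588581, -0.31642419])}
wrist [[289.60951720237256, 0.0, 257.3249870378112], [0.0, 289.60951720237256, 189.08723085684008], [0.0, 0.0, 1.0]] [0.208194   0.59366827 0.38235265] {'tool_from_camera': array([[ 3.04095875e-04,  9.60118222e-01,  2.79594182e-01,
         7.56633713e-02],
       [ 9.99999350e-01,  1.51960167e-05, -1.13981503e-03,
        -2.22217947e-04],
       [-1.09860590e-03,  2.79594347e-01, -9.60117594e-01,
        -1.90706949e-01],
       [ 0.00000000e+00,  0.00000000e+00,  0.00000000e+00,
         1.00000000e+00]])}
```

View pics/top0.png

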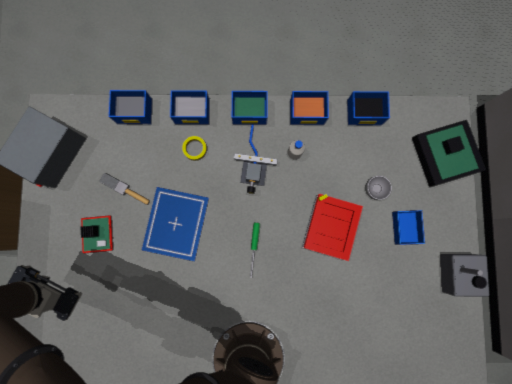

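View pics/side0.png

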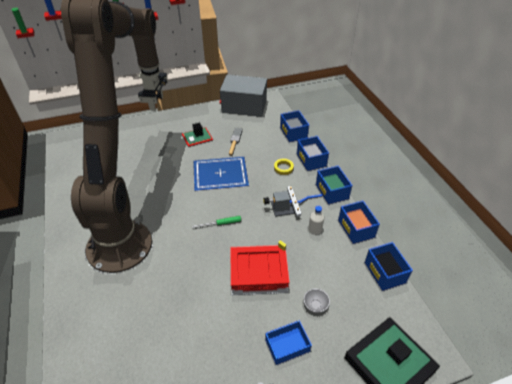

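Top view: knob near (251,189), tab (323,197), tray middle (333,227), mat cross (176,223), screwdriver (255,240). Side view: tab (282,244), knob (268,206), cross (220,173).

```bash
sed -i "s/Rw=np.array(p\['rotation'\])/Rw=R.from_rotvec(p['rotation']).as_matrix()/" h.py
python3 - <<'E'
from h import *
def feat(n):
    z=np.load(f'pics/{n}0.npz'); im,d,K,o=z['im'],z['d'],z['K'],z['o']
    Rw=R.from_rotvec(imaging.camera_params(n)['rotation']).as_matrix()
    C=cloud(d,K,Rw,o); hsv=cv2.cvtColor(im,cv2.COLOR_RGB2HSV); return im,C,hsv,K,Rw,o
def rep(name,m,C):
    P=C[m]; 
    if len(P)==0: print(name,'none');return
    v,u=np.nonzero(m); print(name,len(P),'px',u.mean().round(1),v.mean().round(1),'med',np.median(P,0).round(4),'zmax',P[:,2].max().round(3))
    return P
for n,boxes in {'top':dict(tab=(315,190,332,204),knob=(244,183,258,196),cross=(165,212,187,234),red=(295,185,370,265),mat=(135,180,215,265),valve=(230,150,280,188)),
 'side':dict(tab=(274,238,290,252),knob=(260,198,274,216),cross=(210,166,230,180),red=(220,238,300,298),mat=(185,150,255,195))}.items():
    im,C,h,K,Rw,o=feat(n); v,u=np.mgrid[:384,:512]
    H,S,V=h[...,0],h[...,1],h[...,2]
    for k,(a,b,c,e) in boxes.items():
        B=(u>=a)&(u<c)&(v>=b)&(v<e)
        col={'tab':(H>20)&(H<35)&(S>120),'knob':(V<60),'cross':(S<90)&(V>130),'red':((H<8)|(H>172))&(S>150),'mat':(H>100)&(H<125)&(S>120),'valve':(S<50)&(C[...,2]>.06)}[k]
        P=rep(n+' '+k,B&col,C)
        if k in('red','mat') and P is not None:
            zz=P[:,2]; q=P[np.abs(zz-np.median(zz[zz>zz.max()-.02]))<.012] if k=='red' else P
            r=cv2.minAreaRect(q[:,:2].astype(np.float32)*1000); print('   rect mm',r)
        if k in('tab','knob'): 
            m=B&col; vv,uu=np.nonzero(m); ray=Rw@np.array([(uu.mean()-K[0,2])/K[0,0],-(vv.mean()-K[1,2])/K[1,1],-1]); np.save(f'pics/{n}_{k}.npy',[o,ray])
        if k=='valve': print('  rect',cv2.minAreaRect(P[:,:2].astype(np.float32)*1000))
for k in('tab','knob'):
    (o1,a),(o2,b)=np.load(f'pics/top_{k}.npy'),np.load(f'pics/side_{k}.npy')
    t=np.linalg.lstsq(np.c_[a,-b],o2-o1,rcond=None)[0]; print(k,'tri',o1+t[0]*a,o2+t[1]*b)
E
```

```text
top tab 31 px 322.8 196.8 med [ 0.5673 -0.2589  0.0959] zmax 0.102
top knob 53 px 250.9 188.8 med [ 0.5974 -0.0086  0.0658] zmax 0.072
top cross 37 px 174.8 223.1 med [0.4777 0.2721 0.0037] zmax 0.01
top red 2570 px 333.0 227.3 med [ 0.464  -0.2999  0.0609] zmax 1.34
   rect mm ((432.49591064453125, -17.713998794555664), (0.0, 0.0), 0.0)
top mat 2921 px 175.0 223.8 med [0.4741 0.2711 0.0025] zmax 1.34
   rect mm ((457.3761901855469, 177.32301330566406), (392.0877380371094, 238.46435546875), 78.35221099853516)
top valve 257 px 253.1 172.4 med [ 0.6569 -0.0154  0.0735] zmax 1.34
  rect ((562.713623046875, -6.1549835205078125), (50.297969818115234, 256.5758361816406), 83.98131561279297)
side tab 41 px 281.8 244.5 med [ 0.5669 -0.2655  0.0939] zmax 0.1
side knob 25 px 267.7 201.8 med [ 0.5997 -0.0173  0.0602] zmax 0.071
side cross 21 px 219.1 172.7 med [0.474  0.2713 0.0015] zmax 0.008
side red 2407 px 258.4 268.0 med [ 0.4622 -0.3121  0.059 ] zmax 1.287
   rect mm ((186.39828491210938, -1092.3914794921875), (0.0, 0.0), 0.0)
side mat 1112 px 219.8 173.6 med [0.4729 0.2617 0.0009] zmax 1.287
   rect mm ((344.1905517578125, -362.930419921875), (1492.647705078125, 234.54989624023438), 78.06463623046875)
tab tri [ 0.56912922 -0.26033659  0.08547685] [ 0.5689896  -0.26030358  0.08545526]
knob tri [ 0.60122416 -0.00805826  0.04404528] [ 0.60677143 -0.00939425  0.04475755]
```

```bash
python3 - <<'E'
from h import *
n='top'; z=np.load('pics/top0.npz'); im,d,K,o=z['im'],z['d'],z['K'],z['o']
Rw=R.from_rotvec(imaging.camera_params(n)['rotation']).as_matrix()
C=cloud(d,K,Rw,o); h=cv2.cvtColor(im,cv2.COLOR_RGB2HSV); H,S,V=h[...,0],h[...,1],h[...,2]; ok=d>0
v,u=np.mgrid[:384,:512]
def rect(nm,m):
    P=C[m&ok].astype(np.float32); (c,s,a)=cv2.minAreaRect(P[:,:2]*1000); print(nm,len(P),np.round(c,1),np.round(s,1),round(a,1),'z',np.percentile(P[:,2],[5,50,95]).round(3), 'xy box',P.min(0).round(3),P.max(0).round(3))
B=lambda a,b,c,e:(u>=a)&(u<c)&(v>=b)&(v<e)
rect('rim',B(295,185,370,265)&((H<8)|(H>172))&(S>130)&(C[...,2]>.045)&(C[...,2]<.09))
rect('mat',B(135,180,215,265)&(H>100)&(H<125)&(S>120))
rect('block',B(238,163,268,186)&(C[...,2]>.06)&(C[...,2]<.085)&(v>165))
rect('bar',B(230,150,280,166)&(C[...,2]>.03)&(S<60))
rect('knob',B(244,183,258,196)&(V<60)&(C[...,2]>.05))
rect('bottle',B(286,136,306,160)&(C[...,2]>.03))
E
```

```text
rim 2568 [ 466.  -299.3] [160.5 200.5] 73.9 z [0.051 0.061 0.072] xy box [ 0.35  -0.401  0.045] [ 0.581 -0.197  0.077]
mat 2912 [476.9 272. ] [198.4 238.7] 78.5 z [-0.002  0.002  0.007] xy box [ 0.343  0.155 -0.007] [0.612 0.391 0.013]
block 216 [647.9 -14.7] [49.6 71.4] 82.7 z [0.066 0.073 0.078] xy box [ 0.613 -0.044  0.061] [0.68  0.01  0.081]
bar 262 [702.2 -22.1] [159.   45.8] 81.9 z [0.033 0.04  0.074] xy box [ 0.682 -0.104  0.03 ] [0.736 0.055 0.079]
knob 48 [597.6  -6.7] [25.8 21.7] 86.9 z [0.062 0.066 0.072] xy box [ 0.587 -0.019  0.055] [0.609 0.006 0.072]
bottle 234 [ 746.1 -171.2] [53.6 53.4] 72.6 z [0.04  0.09  0.131] xy box [ 0.719 -0.197  0.031] [ 0.773 -0.144  0.135]
```

apply_moves:
  commands:
    - [100,0.4,-0.75,0,0.06]
    - [100,0.4,-0.75,0,0.06]
    - [100,0.4,-0.75,0,0.06]
    - [100,0.4,-0.75,0,0.06]
    - [100,0.4,-0.75,0,0.06]
    - [100,0.4,-0.75,0,0.06]
    - [100,0.4,-0.75,0,0.06]
    - [100,0.4,-0.75,0,0.06]
    - [100,0.4,-0.75,0,0.06]
    - [100,0.4,-0.75,0,0.06]
    - [100,0.4,-0.75,0,0.06]
    - [70,0,0,0,0]
  newtons: 40

```text
clock: 1.65
position: [0.5416, 0.0607, 0.1922]
ee_rot: [0.211, 3.134, -0.003]
force: [0.5, 0.5, 0.5]
width: 0.934
gripper_force: 0.0
```

apply_moves:
  commands:
    - [60,0.4,-0.55,0,0]
    - [60,0.5,-0.6,0,0]
    - [60,0,0,0,0]
    - [60,0,0,0,0]

```text
clock: 2.15
position: [0.5936, -0.0021, 0.1919]
ee_rot: [-0.2, -3.134, -0.001]
force: [-1.1, -0.2, 1.0]
width: 0.601
gripper_force: 0.0
```

```bash
cat > w.py <<'E'
from h import *
import sys
def look(tag):
    im,d,K,Rw,o,p=grab('wrist'); cv2.imwrite(f'pics/{tag}.png',im[...,::-1])
    return im,d,K,Rw,o,cloud(d,K,Rw,o),cv2.cvtColor(im,cv2.COLOR_RGB2HSV)
E
python3 - <<'E'
from w import *
im,d,K,Rw,o,C,h=look('w1')
s=observe(); print(s['position'],s['width'])
m=(d>0)&(h[...,2]<60)&(C[...,2]>.045)&(C[...,2]<.08)&(abs(C[...,0]-.6)<.04)&(abs(C[...,1]+.008)<.04)
P=C[m].astype(np.float32); v,u=np.nonzero(m)
print(len(P),u.mean(),v.mean(),P.min(0),P.max(0),np.median(P,0),cv2.minAreaRect(P[:,:2]*1000))
m=(d>0)&(abs(C[...,2]-.074)<.005)&(abs(C[...,0]-.65)<.05)&(abs(C[...,1]+.01)<.05)
P=C[m].astype(np.float32); print(cv2.minAreaRect(P[:,:2]*1000))
E
```

```text
[ 0.59351035 -0.00159608  0.19204813] 0.5974968912667907
461 253.62039045553146 177.87852494577007 [ 0.5854812  -0.02114962  0.0499563 ] [0.60968447 0.008578   0.07010198] [ 0.5964617  -0.0064263   0.06629019] ((597.6180419921875, -6.202230453491211), (27.729291915893555, 21.58938217163086), 82.43103790283203)
((646.6277465820312, -13.124317169189453), (49.93626022338867, 86.78453063964844), 82.1794204711914)
```

View pics/w1.png

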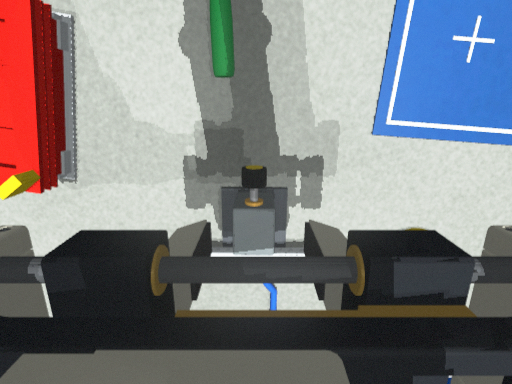

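Knob at pixel (254,178), centred (0.598, -0.006), top at z 0.070, axis yaw -7.6°; the fingers are already aligned.

apply_moves:
  commands:
    - [60,0.07,-0.08,-0.5,0]
    - [60,0,0,-0.6,0]
    - [60,0,0,-0.6,0]
    - [60,0,0,-0.5,0]
    - [60,0,0,-0.4,0]
    - [60,0,0,0,0]
    - [60,0,0,0,0]
    - [0,0,0,0,0]
    - [0,0,0,0,0]
    - [0,0,0,0,0]
    - [0,0,0,0,0]
  newtons: 40

```text
clock: 3.58
position: [0.5985, -0.0082, 0.0365]
ee_rot: [0.201, 3.135, 0.0]
force: [0.4, 0.4, 0.4]
width: 0.213
gripper_force: 0.0
```

apply_moves:
  commands:
    - [0,0,0,0,0]
    - [0,0,0,0,0]

```text
clock: 3.82
position: [0.5984, -0.0082, 0.0363]
ee_rot: [-0.201, -3.135, -0.0]
force: [0.4, 0.2, 0.3]
width: 0.018
gripper_force: 0.0
```

```bash
python3 - <<'E'
from w import *
im,d,K,Rw,o,C,h=look('w2'); s=observe(); print(s['position'],s['width'],s['gripper_force'],s['force'])
E
```

```text
[ 0.59844672 -0.00817325  0.03630087] 0.009942235497855723 0.0 [-0.65879961 -0.78604998 -0.6962268 ]
```

View pics/w2.png

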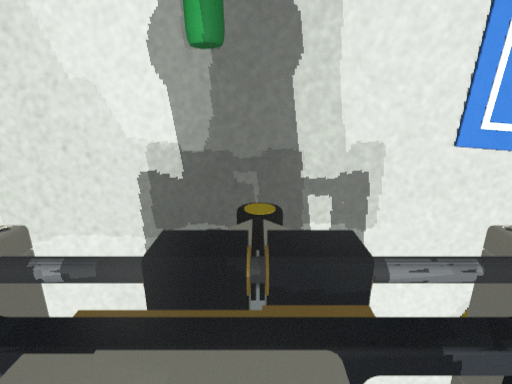

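```bash
python3 - <<'E'
from w import *
im,d,K,Rw,o,C,h=look('w3')
for v in range(196,312,6): print(v,[tuple((C[v,u]*1000).astype(int)) if d[v,u]>0 else 0 for u in (243,258,278)],h[v,258])
for n in('side','top'):
    im,d,*_=grab(n); cv2.imwrite(f'pics/{n}2.png',im[...,::-1])
a=cv2.imread('pics/side2.png')[170:240,220:330]; b=cv2.imread('pics/top2.png')[140:210,200:310]
cv2.imwrite('pics/c2.png',cv2.resize(np.vstack([a,b]),None,fx=4,fy=4,interpolation=cv2.INTER_CUBIC))
E
```

```text
196 [(np.int64(593), np.int64(-19), np.int64(-1)), (np.int64(595), np.int64(-7), np.int64(-1)), (np.int64(597), np.int64(9), np.int64(-1))] [60  8 96]
202 [(np.int64(598), np.int64(-20), np.int64(0)), (np.int64(600), np.int64(-7), np.int64(-1)), (np.int64(602), np.int64(8), np.int64(-1))] [32 42 84]
208 [(np.int64(585), np.int64(-15), np.int64(52)), (np.int64(586), np.int64(-6), np.int64(53)), (np.int64(588), np.int64(6), np.int64(50))] [ 25 189 123]
214 [(np.int64(585), np.int64(-15), np.int64(62)), (np.int64(586), np.int64(-6), np.int64(62)), (np.int64(588), np.int64(5), np.int64(62))] [ 25 172 114]
220 [(np.int64(588), np.int64(-15), np.int64(63)), (np.int64(588), np.int64(-6), np.int64(67)), (np.int64(592), np.int64(5), np.int64(62))] [45 15 34]
226 [(np.int64(586), np.int64(-14), np.int64(77)), (np.int64(591), np.int64(-6), np.int64(68)), (np.int64(589), np.int64(4), np.int64(78))] [130  29  26]
232 [(np.int64(561), np.int64(-8), np.int64(141)), (np.int64(596), np.int64(-7), np.int64(67)), (np.int64(562), np.int64(3), np.int64(142))] [30 31 33]
238 [(np.int64(561), np.int64(-7),
[... 1260 characters left out ...]
np.int64(-11), np.int64(71)), (np.int64(571), np.int64(0), np.int64(158))] [94 25 72]
292 [(np.int64(572), np.int64(-8), np.int64(157)), (np.int64(634), np.int64(-12), np.int64(72)), (np.int64(572), np.int64(0), np.int64(160))] [93 25 93]
298 [(np.int64(574), np.int64(-9), np.int64(158)), (np.int64(638), np.int64(-12), np.int64(72)), (np.int64(574), np.int64(0), np.int64(159))] [95 16 95]
304 [(np.int64(575), np.int64(-9), np.int64(158)), (np.int64(642), np.int64(-13), np.int64(72)), (np.int64(576), np.int64(0), np.int64(158))] [ 93  19 123]
310 [(np.int64(577), np.int64(-9), np.int64(158)), (np.int64(647), np.int64(-14), np.int64(71)), (np.int64(578), np.int64(0), np.int64(159))] [23 83 98]
```

View pics/c2.png

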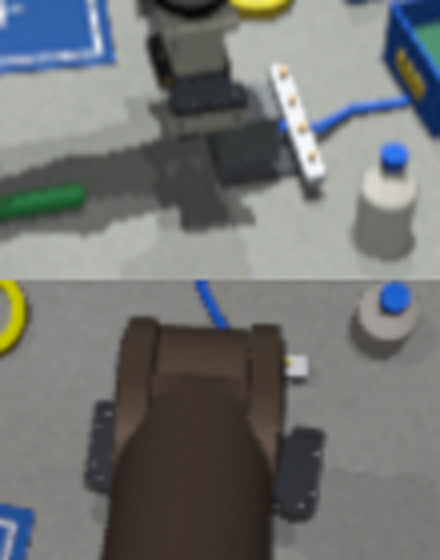

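```bash
python3 - <<'E'
from w import *
a=cv2.imread('pics/w3.png')[195:320,190:330]
a=np.clip(a.astype(float)*2,0,255).astype(np.uint8)
cv2.imwrite('pics/c3.png',cv2.resize(a,None,fx=4,fy=4,interpolation=cv2.INTER_CUBIC))
s=observe(); print(s['joint_efforts'],s['width'],s['gripper_force'],arm.__dict__ if hasattr(arm,'__dict__') else dir(arm))
E
```

```text
[ 3.12591052e-03 -6.79201412e+01  4.14854854e+00 -2.40711629e+01
  3.35814909e-02  8.71241069e-02 -5.80526739e-05] 0.00421000241620188 0.0 {}
```

View pics/c3.png

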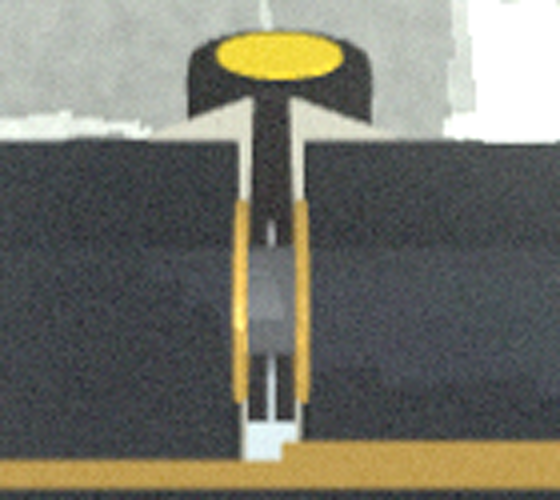

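```bash
python3 - <<'E'
from h import *
im,d,K,Rw,o,p=grab('side'); C=cloud(d,K,Rw,o)
for P in ([.5984,-.0082,.036],[.5984,-.0082,.075],[.5976,-.006,.07]):
    q=Rw.T@(np.array(P)-o); print(P,K[0,2]+K[0,0]*q[0]/-q[2],K[1,2]-K[1,1]*q[1]/-q[2])
for v in range(186,216,2): print(v,[tuple((C[v,u]*1000).astype(int).tolist())+(int(im[v,u].mean()),) for u in (262,265,268,271,274)])
im,d,K,Rw,o,p=grab('wrist'); C=cloud(d,K,Rw,o)
for v in range(216,234,2): print(v,[(u,)+tuple((C[v,u]*1000).astype(int).tolist())+(int(im[v,u].mean()),) for u in (232,240,246,250,254,266,270,276,284)])
E
```

```text
[0.5984, -0.0082, 0.036] 265.6243974994927 203.49178661995575
[0.5984, -0.0082, 0.075] 265.78982578551864 196.941543121353
[0.5976, -0.006, 0.07] 265.39954258746485 197.4679863992946
186 [(572, -33, 169, 38), (574, -59, 193, 92), (586, -59, 189, 91), (597, -61, 187, 89), (609, -63, 186, 86)]
188 [(570, -37, 162, 28), (574, -59, 182, 74), (586, -60, 179, 67), (598, -60, 176, 53), (608, -65, 177, 48)]
190 [(570, -38, 153, 45), (573, -63, 176, 47), (583, -69, 178, 42), (595, -70, 175, 46), (605, -74, 176, 49)]
192 [(567, -46, 150, 55), (569, -75, 177, 47), (580, -76, 175, 51), (591, -80, 176, 51), (602, -83, 175, 49)]
194 [(554, -82, 178, 66), (566, -83, 176, 53), (575, -90, 179, 51), (587, -90, 175, 48), (597, -95, 177, 50)]
196 [(552, -89, 175, 52), (562, -93, 176, 53), (573, -96, 176, 54), (583, -102, 178, 39), (593, -107, 179, 41)]
198 [(550, -93, 169, 66), (560, -100, 173, 39), (570, -104, 174, 48), (582, -105, 170, 64), (593, -107, 169, 72)]
200 [(551, -92, 157, 85), (560, -99, 161, 73), (571, -103, 162, 88), (586, -95, 149, 90), (597, -99, 149, 90)]
202 [(550, -94, 149, 85), (561
[... 2009 characters left out ...]
 625, 11, -2, 92)]
228 [(232, 586, -20, 80, 105), (240, 586, -16, 81, 108), (246, 587, -12, 80, 105), (250, 587, -10, 80, 107), (254, 588, -8, 78, 29), (266, 587, -2, 81, 107), (270, 588, 0, 81, 103), (276, 588, 3, 81, 109), (284, 589, 7, 79, 108)]
230 [(232, 561, -11, 139, 58), (240, 561, -9, 140, 56), (246, 562, -7, 139, 59), (250, 586, -10, 83, 92), (254, 588, -8, 81, 35), (266, 562, 0, 140, 57), (270, 562, 0, 140, 54), (276, 562, 2, 140, 57), (284, 563, 5, 139, 63)]
232 [(232, 561, -11, 141, 31), (240, 561, -8, 142, 29), (246, 562, -7, 140, 34), (250, 586, -10, 86, 78), (254, 589, -8, 82, 23), (266, 562, 0, 141, 34), (270, 562, 0, 142, 34), (276, 563, 2, 141, 34), (284, 563, 4, 142, 36)]
```

The fingers' visible tips end near z 0.070, just above the knob, though the TCP reads 0.036, so I check the tip height clear of the knob.

apply_moves:
  commands:
    - [60,0,0,0,0]
    - [60,0,0,0,0]
    - [60,0,0,0,0]
    - [60,0,0,0,0]

```text
clock: 4.62
position: [0.5985, -0.0082, 0.0364]
ee_rot: [0.201, 3.135, 0.0]
force: [-0.2, 0.8, 0.5]
width: 0.386
gripper_force: 0.0
```

```bash
python3 - <<'E'
from h import *
s=observe(); print(s['position'],s['width'],s['force'])
im,d,K,Rw,o,p=grab('wrist'); C=cloud(d,K,Rw,o); cv2.imwrite('pics/w4.png',im[...,::-1])
# finger pixels: light plates with x near .587, |y| 
m=(d>0)&(C[...,2]>.015)&(C[...,2]<.135)&(C[...,0]>.575)&(C[...,0]<.612)
for lo,hi in((-.07,-.023),(.010,.06)):
    q=C[m&(C[...,1]>lo)&(C[...,1]<hi)]; print(len(q),q.min(0) if len(q) else 0,q.max(0) if len(q) else 0)
    for a in np.arange(.02,.13,.01):
        r=q[(q[:,2]>a)&(q[:,2]<a+.01)]; 
        if len(r): print('  z',a.round(2),len(r),r.min(0).round(3),r.max(0).round(3))
E
```

```text
[ 0.59845902 -0.0081623   0.03635251] 0.3859512851291277 [-0.24168409  0.82061546  0.45807975]
1381 [ 0.58309036 -0.04039702  0.06810627] [ 0.60708462 -0.02438095  0.1349167 ]
  z 0.06 16 [ 0.585 -0.028  0.068] [ 0.591 -0.025  0.07 ]
  z 0.07 178 [ 0.584 -0.038  0.07 ] [ 0.605 -0.024  0.08 ]
  z 0.08 272 [ 0.583 -0.04   0.08 ] [ 0.601 -0.024  0.09 ]
  z 0.09 268 [ 0.583 -0.038  0.09 ] [ 0.596 -0.025  0.1  ]
  z 0.1 247 [ 0.583 -0.035  0.1  ] [ 0.606 -0.025  0.11 ]
  z 0.11 191 [ 0.584 -0.033  0.11 ] [ 0.607 -0.026  0.12 ]
  z 0.12 131 [ 0.587 -0.029  0.12 ] [ 0.606 -0.027  0.13 ]
1240 [0.58900324 0.01001189 0.06812112] [0.61174526 0.02695676 0.13493814]
  z 0.06 10 [0.59  0.01  0.068] [0.598 0.013 0.07 ]
  z 0.07 146 [0.589 0.01  0.07 ] [0.599 0.024 0.08 ]
  z 0.08 254 [0.59 0.01 0.08] [0.599 0.027 0.09 ]
  z 0.09 260 [0.59 0.01 0.09] [0.599 0.024 0.1  ]
  z 0.1 238 [0.59 0.01 0.1 ] [0.594 0.022 0.11 ]
  z 0.11 127 [0.59 0.01 0.11] [0.612 0.019 0.12 ]
  z 0.12 130 [0.593 0.011 0.12 ] [0.611 0.013 0.13 ]
```

View pics/w4.png

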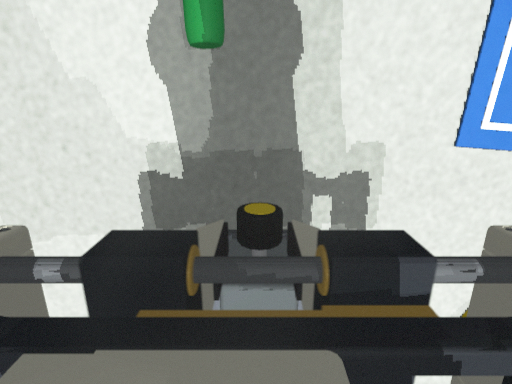

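Both fingertips end at z≈0.068, so they sit ~32 mm above the reported TCP. I'll allow for that: lower 29 mm more, with the fingers beside the knob.

apply_moves:
  commands:
    - [60,0,0,0,0]
    - [60,0,0,0,0]
    - [60,0,0.01,-0.1,0]
    - [60,0,0,-0.13,0]
    - [60,0,0,-0.13,0]
    - [60,0,0,-0.13,0]
    - [60,0,0,0,0]
    - [0,0,0,0,0]
    - [0,0,0,0,0]
    - [0,0,0,0,0]
    - [0,0,0,0,0]
    - [0,0,0,0,0]
  newtons: 40

```text
clock: 6.18
position: [0.5987, -0.007, 0.0072]
ee_rot: [0.2, 3.135, 0.001]
force: [-0.1, 3.1, 2.4]
width: 0.317
gripper_force: 40.0
```

apply_moves:
  commands:
    - [0,-0.085,0.011,0,0]
    - [0,-0.085,0.011,0,0]
    - [0,-0.085,0.011,0,0]
    - [0,-0.085,0.011,0,0]
    - [0,-0.085,0.011,0,0]
    - [0,-0.085,0.011,0,0]
    - [0,-0.03,0.004,0,0]
    - [0,0,0,0,0]
    - [0,0,0,0,0]

```text
clock: 7.3
position: [0.5691, -0.0029, 0.0073]
ee_rot: [0.199, 3.13, 0.001]
force: [11.1, 3.7, -8.0]
width: 0.317
gripper_force: 40.0
```

```bash
cat > k.py <<'E'
from h import *
im,d,K,Rw,o,p=grab('wrist'); C=cloud(d,K,Rw,o); H=cv2.cvtColor(im,cv2.COLOR_RGB2HSV)
m=(d>0)&(abs(H[...,0].astype(int)-25)<8)&(H[...,1]>120)&(C[...,2]>.04)&(C[...,2]<.066)&(abs(C[...,1]+.005)<.02)
print('knob face',m.sum(),np.median(C[m],0)); print(observe()['position'])
E
python3 k.py
```

```text
knob face 522 [ 0.55637199 -0.00093437  0.05429846]
[ 0.56913348 -0.00292904  0.00729421]
```

apply_moves:
  commands:
    - [0,0.085,-0.011,0,0]
    - [0,0.085,-0.011,0,0]
    - [0,0.085,-0.011,0,0]
    - [0,0.085,-0.011,0,0]
    - [0,0.085,-0.011,0,0]
    - [0,0.085,-0.011,0,0]
    - [0,0.06,-0.008,0,0]
    - [0,0,0,0,0]
    - [0,0,0,0,0]

```text
clock: 8.48
position: [0.5987, -0.007, 0.0071]
ee_rot: [-0.199, -3.133, -0.001]
force: [-4.6, 5.1, 10.7]
width: 0.316
gripper_force: 40.0
```

```bash
python3 k.py
```

```text
knob face 1141 [ 0.62519685 -0.00769737  0.05748405]
[ 0.59863254 -0.00700142  0.00707896]
```

apply_moves:
  commands:
    - [0,0.02,-0.003,0,0]
    - [0,0,0,0,0]
    - [60,0,0,0,0]
    - [60,0,0,0,0]
    - [60,0,0,0,0]
    - [60,0,0,0.3,0]
    - [60,0,0,0.7,0]
    - [60,0,0,0.8,0]
    - [60,0,0,0.5,0]

```text
clock: 9.65
position: [0.6025, -0.0083, 0.1487]
ee_rot: [0.201, 3.132, 0.0]
force: [0.4, -0.5, -0.5]
width: 0.601
gripper_force: 0.0
```

```bash
python3 k.py; python3 -c "
from h import *
s=observe();print(s['joints'],s['width'])"
```

```text
knob face 206 [ 0.626069   -0.0083121   0.05969906]
[ 0.60432319 -0.00835105  0.15217227]
[-0.23020508  0.4322644   0.21994616  1.69870359 -0.10819141  1.01432383
  1.46903234] 0.6002287580288937
```

apply_moves:
  commands:
    - [50,-0.1,-0.6,0,-0.31]
    - [50,-0.1,-0.7,0,-0.31]
    - [50,-0.1,-0.7,0,-0.31]
    - [50,-0.1,-0.7,0,-0.31]
    - [50,-0.1,-0.7,0,-0.31]
    - [50,-0.1,-0.7,0,-0.31]
    - [50,0,-0.08,0,0]
    - [50,0,0,0,0]
    - [50,0,0,0,0]

```text
clock: 10.82
position: [0.5661, -0.257, 0.1451]
ee_rot: [-1.581, -2.715, -0.002]
force: [-0.3, 0.3, 0.8]
width: 0.498
gripper_force: 0.0
```

```bash
cat > t.py <<'E'
from h import *
s=observe(); Rt=R.from_rotvec(s['ee_rot']).as_matrix(); print('pos',s['position'].round(4),'tool y deg',np.degrees(np.arctan2(Rt[1,1],Rt[0,1])).round(2),s['width'])
im,d,K,Rw,o,p=grab('wrist'); C=cloud(d,K,Rw,o); h=cv2.cvtColor(im,cv2.COLOR_RGB2HSV); H,S=h[...,0],h[...,1]
cv2.imwrite('pics/t1.png',im[...,::-1])
m=(d>0)&(H>22)&(H<35)&(S>130)&(C[...,2]>.085)&(C[...,2]<.12)&(abs(C[...,0]-.568)<.04)&(abs(C[...,1]+.259)<.04)
P=C[m].astype(np.float32); v,u=np.nonzero(m); zt=np.median(P[:,2]); q=P[abs(P[:,2]-zt)<.004]
print('tab',len(P),u.mean(),v.mean(),zt,np.median(q,0),cv2.minAreaRect(q[:,:2]*1000))
m=(d>0)&((H<8)|(H>172))&(S>130)&(abs(C[...,2]-.068)<.006); P=C[m].astype(np.float32); print('rim',len(P),cv2.minAreaRect(P[:,:2]*1000),np.median(P[:,2]))
# knob
m=(d>0)&(h[...,2]<60)&(C[...,2]>.05)&(C[...,2]<.08)&(abs(C[...,0]-.59)<.05)&(abs(C[...,1]+.008)<.03);P=C[m]; print('knob',len(P),P.min(0) if len(P) else 0)
E
python3 t.py
```

```text
pos [ 0.5661 -0.257   0.1451] tool y deg 29.56 0.49825522678542983
tab 438 257.3447488584475 195.5593607305936 0.0953781 [ 0.5664228  -0.2577202   0.09540358] ((566.712158203125, -258.112060546875), (11.237384796142578, 28.98247718811035), 27.262107849121094)
rim 14450 ((464.4953308105469, -298.9199523925781), (160.6523895263672, 200.3701171875), 73.86032104492188) 0.06724642
knob 0 0
```

View pics/t1.png

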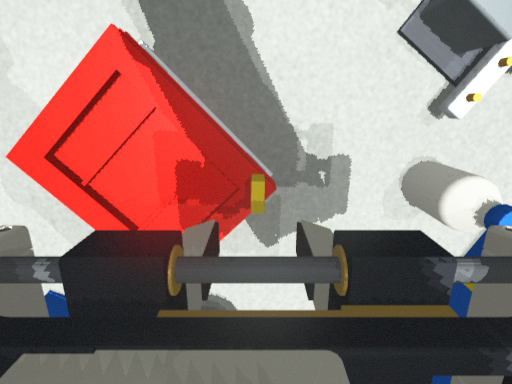

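apply_moves:
  commands:
    - [45,0.01,-0.02,-0.5,0]
    - [45,0,0,-0.5,0]
    - [45,0,0,-0.35,0]
    - [45,0,0,-0.2,0]
    - [45,0,0,-0.1,0]
    - [45,0,0,-0.05,0]
    - [45,0,0,0,0]
    - [45,0,0,0,0]
  newtons: 12

```text
clock: 11.88
position: [0.5664, -0.2601, 0.0435]
ee_rot: [1.585, 2.711, 0.0]
force: [1.0, -0.3, 0.1]
width: 0.445
gripper_force: 0.0
```

```bash
python3 - <<'E'
from h import *
s=observe(); print(s['position'],s['force'])
im,d,K,Rw,o,p=grab('wrist'); C=cloud(d,K,Rw,o); h=cv2.cvtColor(im,cv2.COLOR_RGB2HSV); S=h[...,1]
c=s['position']; m=(d>0)&(S<60)&(C[...,2]>.02)&(C[...,2]<.12)&(np.hypot(C[...,0]-c[0],C[...,1]-c[1])<.045)
print(m.sum(),np.percentile(C[m][:,2],[0,.5,1,3,50,100]).round(4))
E
```

```text
[ 0.56641556 -0.26014094  0.0435034 ] [ 1.03898274 -0.31168197  0.12883054]
1933 [0.0668 0.0764 0.0772 0.0794 0.0999 0.1198]
```

apply_moves:
  commands:
    - [45,0,0.025,-0.06,0]
    - [45,0,0,0,0]
    - [0,0,0,0,0]
    - [0,0,0,0,0]
    - [0,0,0,0,0]
    - [0,0,0,0,0]
    - [0,0,0,0,0]
    - [0,0,0,0,0]
    - [0,0,0,0,0]
  newtons: 12

```text
clock: 13.05
position: [0.5662, -0.2584, 0.0394]
ee_rot: [1.585, 2.712, 0.0]
force: [0.8, 0.3, 0.4]
width: 0.133
gripper_force: 12.0
```

apply_moves:
  commands:
    - [0,0,0,0.03,0]
    - [0,0,0,0.03,0]
    - [0,-0.005,-0.003,0.03,0]
    - [0,-0.005,-0.003,0.03,0]
    - [0,-0.005,-0.003,0.03,0]
    - [0,0,0,0,0]

```text
clock: 13.8
position: [0.5652, -0.2591, 0.0486]
ee_rot: [1.585, 2.712, 0.0]
force: [-0.7, 0.6, -1.4]
width: 0.138
gripper_force: 12.1
```

```bash
cat > tilt.py <<'E'
from h import *
import sys
tr=float(sys.argv[1]) if len(sys.argv)>1 else None
s=observe(); print('pos',s['position'].round(4),'F',s['force'].round(1),'T',s['ft_torque'].round(2),'w',round(s['width'],3))
for n in('side','top'):
    im,d,K,Rw,o,p=grab(n); C=cloud(d,K,Rw,o); h=cv2.cvtColor(im,cv2.COLOR_RGB2HSV); H,S=h[...,0],h[...,1]
    cx,cy=s['position'][0]-.1015,s['position'][1]-.0405
    dx,dy=C[...,0]-cx,C[...,1]-cy; c,q=np.cos(-.281),np.sin(-.281); tx=c*dx+q*dy; ty=-q*dx+c*dy
    m=(d>0)&((H<8)|(H>172))&(S>130)&(C[...,2]>.02)&(abs(tx)<.105)&(abs(ty)<.085)&((abs(tx)>.084)|(abs(ty)>.064))
    q=np.c_[tx[m],ty[m],C[m][:,2]]
    zz=[]
    for sx in(-1,1):
        for sy in(-1,1):
            g=q[(q[:,0]*sx>.06)&(q[:,1]*sy>.04)]; zz.append((sx,sy,len(g),np.percentile(g[:,2],[50,85]).round(4).tolist() if len(g) else None))
    print(n,zz)
    w=np.ones(len(q),bool)
    for _ in range(5):
        k,*_r=np.linalg.lstsq(np.c_[q[w],][:,:2]@np.eye(2) if 0 else np.c_[q[w][:,:2],np.ones(w.sum())],q[w][:,2],rcond=None)
        res=q[:,2]-np.c_[q[:,:2],np.ones(len(q))]@k; w=abs(res)<max(.004,1.5*np.median(abs(res)))
    print('  slope deg x,y',np.degrees(k[:2]).round(2),'z mid',k[2].round(4),w.sum(),'/',len(q))
E
python3 tilt.py
```

```text
pos [ 0.5652 -0.2591  0.0486] F [-0.7  0.6 -1.4] T [ 0.29 -0.25 -0.14] w 0.138
side [(-1, -1, 118, [0.0667, 0.0706]), (-1, 1, 51, [0.0714, 0.0741]), (1, -1, 143, [0.072, 0.0762]), (1, 1, 13, [0.0763, 0.0777])]
  slope deg x,y [1.78 1.47] z mid 0.0722 592 / 890
top [(-1, -1, 39, [0.0695, 0.0724]), (-1, 1, 19, [0.632, 0.638]), (1, -1, 15, [0.0741, 0.0756]), (1, 1, 6, [0.053, 0.0627])]
  slope deg x,y [ -0.98 206.34] z mid 0.3368 168 / 239
```

Far corner still at ~0.067, tab corner ~+10 mm: it peels. Continue.

apply_moves:
  commands:
    - [0,-0.005,-0.003,0.03,0]
    - [0,-0.005,-0.003,0.03,0]
    - [0,-0.005,-0.003,0.03,0]
    - [0,-0.005,-0.003,0.03,0]
    - [0,-0.005,-0.003,0.03,0]
    - [0,-0.005,-0.003,0.03,0]
    - [0,-0.005,-0.003,0.03,0]
    - [0,-0.005,-0.003,0.03,0]
    - [0,-0.005,-0.003,0.03,0]
    - [0,0,0,0,0]

```text
clock: 15.15
position: [0.5626, -0.2607, 0.0647]
ee_rot: [1.585, 2.712, 0.0]
force: [2.3, 1.3, -2.8]
width: 0.154
gripper_force: 12.2
```

```bash
python3 tilt.py
```

```text
pos [ 0.5626 -0.2607  0.0647] F [ 2.3  1.3 -2.8] T [ 0.35 -0.75 -0.1 ] w 0.154
side [(-1, -1, 102, [0.0668, 0.0706]), (-1, 1, 59, [0.0772, 0.0801]), (1, -1, 168, [0.0795, 0.0851]), (1, 1, 11, [0.0918, 0.0948])]
  slope deg x,y [5.06 4.12] z mid 0.0802 615 / 957
top [(-1, -1, 11, [0.0684, 0.0705]), (-1, 1, 18, [0.643, 0.6498]), (1, -1, 2, [0.0799, 0.0805]), (1, 1, 22, [0.0648, 0.0685])]
  slope deg x,y [-207.76  139.59] z mid 0.1608 122 / 177
```

apply_moves:
  commands:
    - [0,-0.007,-0.004,0.03,0]
    - [0,-0.007,-0.004,0.03,0]
    - [0,-0.007,-0.004,0.03,0]
    - [0,-0.007,-0.004,0.03,0]
    - [0,-0.007,-0.004,0.03,0]
    - [0,-0.007,-0.004,0.03,0]
    - [0,-0.007,-0.004,0.03,0]
    - [0,-0.007,-0.004,0.03,0]
    - [0,0,0,0,0]

```text
clock: 16.38
position: [0.5591, -0.2627, 0.0791]
ee_rot: [1.585, 2.712, -0.0]
force: [0.5, -0.3, -1.0]
width: 0.143
gripper_force: 11.7
```

```bash
python3 tilt.py
```

```text
pos [ 0.5591 -0.2627  0.0791] F [ 0.5 -0.3 -1. ] T [ 0.02 -0.14 -0.02] w 0.143
side [(-1, -1, 117, [0.0846, 0.0884]), (-1, 1, 50, [0.0924, 0.096]), (1, -1, 207, [0.0953, 0.1018]), (1, 1, 15, [0.1046, 0.1068])]
  slope deg x,y [4.58 2.65] z mid 0.0959 636 / 1062
top [(-1, -1, 17, [0.0886, 0.091]), (-1, 1, 19, [0.6534, 0.6593]), (1, -1, 1, [0.0931, 0.0931]), (1, 1, 32, [0.0656, 0.0821])]
  slope deg x,y [-210.74  133.97] z mid 0.1404 138 / 213
```

Free, far corner came off last; lift while tightening the grip to level it.

apply_moves:
  commands:
    - [0,0,0,0.05,0]
    - [0,0,0,0.1,0]
    - [0,0,0,0.15,0]
    - [0,0,0,0.2,0]
    - [0,0,0,0.2,0]
    - [0,0,0,0.2,0]
    - [0,0,0,0.1,0]
    - [0,0,0,0,0]
    - [0,0,0,0,0]
  newtons: 30

```text
clock: 17.6
position: [0.5588, -0.2624, 0.1385]
ee_rot: [-1.585, -2.712, 0.0]
force: [-0.2, -0.8, -1.3]
width: 0.126
gripper_force: 30.0
```

apply_moves:
  commands:
    - [0,0,0,0,0]
    - [0,0,0,0,0]
    - [0,0,0,0,0]
    - [0,0,0,0,0]
  newtons: 58

```text
clock: 18.1
position: [0.559, -0.2625, 0.1389]
ee_rot: [-1.585, -2.712, 0.0]
force: [-0.9, 0.7, -1.5]
width: 0.124
gripper_force: 58.0
```

```bash
python3 tilt.py
```

```text
pos [ 0.559  -0.2625  0.1389] F [-0.9  0.7 -1.5] T [ 0.02 -0.15  0.02] w 0.124
side [(-1, -1, 159, [0.1591, 0.165]), (-1, 1, 48, [0.1627, 0.1658]), (1, -1, 233, [0.068, 0.168]), (1, 1, 11, [0.1648, 0.1667])]
  slope deg x,y [-0.79 27.07] z mid 0.1419 1186 / 1220
top [(-1, -1, 65, [0.1648, 0.1675]), (-1, 1, 24, [0.6667, 0.6759]), (1, -1, 0, None), (1, 1, 84, [0.0656, 0.0712])]
  slope deg x,y [ -1.32 -36.48] z mid 0.1168 259 / 408
```

apply_moves:
  commands:
    - [0,0.014,0.1,0,0]
    - [0,0.014,0.2,0,0]
    - [0,0.014,0.3,0,0]
    - [0,0.014,0.4,0,0]
    - [0,0.014,0.45,0,0]
    - [0,0.014,0.45,0,0]
    - [0,0.014,0.45,0,0]
    - [0,0.014,0.45,0,0]
    - [0,0.014,0.45,0,0]
    - [0,0.014,0.45,0,0]
    - [0,0.014,0.45,0,0]
    - [0,0.014,0.45,0,0]

```text
clock: 19.7
position: [0.5688, 0.0159, 0.139]
ee_rot: [-1.583, -2.713, -0.001]
force: [-1.0, 0.6, -2.0]
width: 0.128
gripper_force: 58.0
```

apply_moves:
  commands:
    - [0,0.014,0.45,0,0]
    - [0,0.014,0.45,0,0]
    - [0,0.014,0.45,0,0]
    - [0,0.014,0.45,0,0]
    - [0,0.014,0.45,0,0]
    - [0,0.014,0.45,0,0]
    - [0,0.014,0.45,0,0]
    - [0,0.014,0.4,0,0]
    - [0,0.014,0.3,0,0]
    - [0,0.014,0.2,0,0]
    - [0,0.014,0.1,0,0]
    - [0,0,0,0,0]

```text
clock: 21.2
position: [0.5786, 0.2621, 0.1389]
ee_rot: [1.586, 2.712, -0.0]
force: [-0.9, 0.0, -1.9]
width: 0.124
gripper_force: 58.0
```

```bash
python3 tilt.py; python3 - <<'E'
from h import *
im,d,K,Rw,o,p=grab('wrist'); cv2.imwrite('pics/f_w.png',im[...,::-1])
im,d,K,Rw,o,p=grab('side'); cv2.imwrite('pics/f_s.png',cv2.resize(im[80:320,120:440,::-1],None,fx=2,fy=2))
E
```

```text
pos [0.5786 0.2621 0.1389] F [-0.9  0.  -1.9] T [ 0.01 -0.11  0.04] w 0.124
side [(-1, -1, 27, [0.1635, 0.166]), (-1, 1, 23, [0.1615, 0.1644]), (1, -1, 54, [0.1673, 0.1701]), (1, 1, 10, [0.1637, 0.1654])]
  slope deg x,y [ 0.99 -1.28] z mid 0.1641 285 / 325
top [(-1, -1, 98, [0.1649, 0.1671]), (-1, 1, 2, [0.1646, 0.1652]), (1, -1, 110, [0.167, 0.1692]), (1, 1, 0, None)]
  slope deg x,y [ 0.85 -0.51] z mid 0.1657 657 / 736
```

View pics/f_s.png

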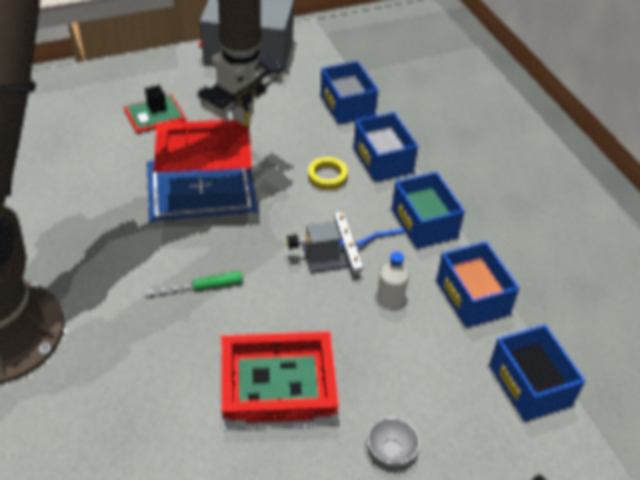

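The scene is intact: knob home, stack in place, tray level within ~1°. It is 50 mm short in y.

apply_moves:
  commands:
    - [0,0,0.1,0,0]
    - [0,0,0.22,0,0]
    - [0,0,0.25,0,0]
    - [0,0,0.18,0,0]
    - [0,0,0.08,0,0]
    - [0,0,0,0,0]
    - [0,0,0,0,0]
    - [0,0,0,0,0]

```text
clock: 22.4
position: [0.5786, 0.3116, 0.139]
ee_rot: [1.586, 2.711, -0.0]
force: [0.1, -0.1, -1.6]
width: 0.127
gripper_force: 58.0
```

```bash
python3 tilt.py; python3 - <<'E'
from h import *
from h import grab
im,d,K,Rw,o,p=grab('wrist'); C=cloud(d,K,Rw,o); h=cv2.cvtColor(im,cv2.COLOR_RGB2HSV); H,S=h[...,0],h[...,1]
cv2.imwrite('pics/f_w2.png',im[...,::-1])
m=(d>0)&((H<8)|(H>172))&(S>130)&(C[...,2]>.14)&(C[...,2]<.2); P=C[m].astype(np.float32); print(cv2.minAreaRect(P[:,:2]*1000))
im,d,K,Rw,o,p=grab('side'); C=cloud(d,K,Rw,o); h=cv2.cvtColor(im,cv2.COLOR_RGB2HSV); H,S=h[...,0],h[...,1]
m=(d>0)&((H<8)|(H>172))&(S>130)&(C[...,2]>.055)&(C[...,2]<.075)&(C[...,1]<-.15)&(C[...,1]>-.45); P=C[m].astype(np.float32); print('stack',cv2.minAreaRect(P[:,:2]*1000),np.median(P[:,2]))
s=observe(); print(s['dq'])
E
```

```text
pos [0.5786 0.3116 0.139 ] F [ 0.1 -0.1 -1.6] T [-0.1  -0.17  0.01] w 0.127
side [(-1, -1, 30, [0.163, 0.1657]), (-1, 1, 23, [0.1617, 0.1641]), (1, -1, 44, [0.167, 0.1695]), (1, 1, 12, [0.1629, 0.165])]
  slope deg x,y [ 1.05 -1.18] z mid 0.1639 284 / 315
top [(-1, -1, 95, [0.165, 0.1666]), (-1, 1, 20, [0.164, 0.1658]), (1, -1, 104, [0.1675, 0.1704]), (1, 1, 2, [0.1624, 0.1633])]
  slope deg x,y [ 0.98 -0.56] z mid 0.1655 688 / 771
((473.4334716796875, 273.13385009765625), (156.53004455566406, 181.48500061035156), 74.27921295166016)
stack ((466.3633117675781, -304.52032470703125), (167.99551391601562, 197.27874755859375), 73.80709838867188) 0.06460562
[-0.00017735 -0.00010112 -0.00034585 -0.00219693 -0.00071484 -0.00089905
  0.00081048]
```

View pics/f_w2.png

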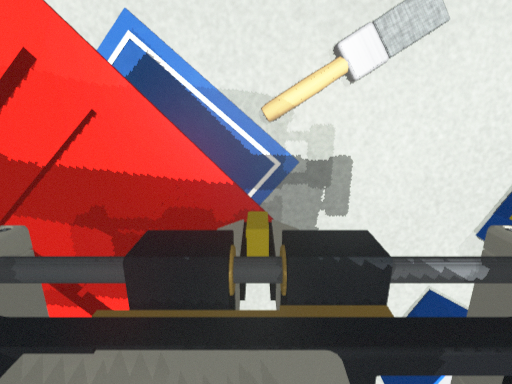

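The tray hangs by its tab (258,235), level and centred over the mat, about 0.145 m up. I'm handing in.

```bash
python3 -c "
from cell import arm; print(arm.sign_off())"
```

```text
the job is handed in; nothing more can be done
None
```

The job is handed in: I pulled the knob out to its stop and pushed it home, then peeled the top tray off tab corner first. The arm now holds the tray by its tab, still and within about 1.5° of level, roughly 14.5 cm above the middle of the mat.

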